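# Lay the notched gel plate on the casting stand

## Task

Of the two white plates in the rack, take the notched one: it is too long to grip end to end and its lane hides its sides, so slide it along its lane toward the robot until its notched end sticks out over the rack's edge, and grip it there. Then set it down flat on the spacer strips of the casting stand, squarely over the plate below with the edges lined up, and let go only once it is down (the notch may point to either end). Do not drop it, and leave the plain plate where it is.

Things in the scene. Friction and masses are not known exactly. Their poses are not given: they have to be found in the camera images.
- notched_plate: white ceramic plate 100 (x) x 60 (y) x 7 (z) mm, 0.09 kg, loose in one of the rack's lanes, x along the lane. Origin: centre of the underside of the 100 x 60 outline. A notch 36 mm wide and 12 mm deep is cut in the middle of its -x end, which faces the robot; the +x end is straight: closed fingers set down in the lane behind it can push the plate.
- plain_plate: white ceramic plate of the same size, 100 x 60 x 7 mm, without a notch, loose in the other lane; to be left alone. Origin: centre of its underside; x along the lane. (Between rack and stand, farther back, is a photometer whose column is the tallest thing near: pass with the fingertips and the plate 0.24 m or more up.)
- plate_rack: fixed dark metal rack 140 (x) x 146 (y) mm, origin under its centre on the worktop, -x edge toward the robot. Two lanes along x, centred at y = +35 and -35, 64 wide, ends open; floor 34 mm up, walls 6 thick, to 42 mm up. Plates start centred at x = +5 to +18. Free space before and under the -x edge (x = -70); a plate whose centre passes that edge tips off.
- casting_stand: fixed grey stand, origin under its centre on the worktop, carrying a clear glass plate 100 (x) x 60 (y) mm with two black spacer strips 8 mm wide along x at y = +25 and -25. Their top, 40 mm up, is where the notched plate's underside shall rest. Below the glass (underside 30 mm up) it is at most 50 mm wide in y, so fingers can reach past the plate's sides.
Not all that is in view belongs to the job. Several things look just like the casting_stand: the one meant starts nearest to the robot's base.

How it is judged:
By the outcome, as a careful person would: the job done as asked, in the order asked, and still so for the second after the job is handed in, with the robot touching nothing.
It also fails if it takes over 58 s, if anything falls off the work surface, if the arm or the gripper's body presses on something with over 40 N, if the wrist force passes 120 N, or if a joint passes its speed limit or range.

## Robot

A 7-joint arm with a two-finger parallel gripper is mounted at the origin on a cart in front of the work surface, level with it; the furniture and walls round the work are solid. World frame = base frame: x ahead of the robot, y to its left, z up, the work surface at z = 0. Lengths are in mm, angles in rad, forces in N, time in s.
With the tool pointing down it reaches from about 400 to 875 mm from the base axis. Payload 4.4 kg.
Tool frame: the origin (TCP) lies at the very end of the fingers, on their centre line; the grasp point (between the pads) lies 19 mm behind it; z points along the fingers, y is the direction in which the jaws open and shut (so a half turn about z gives the same grasp; the last joint's range is limited). The gripper opens to 85 mm and grips with 20 to 120 N. Pads are 22 mm wide; open, the fingers measure 114 mm over their backs; the gripper's body (76 mm by 85 mm) begins 54 mm behind the grasp point. The pads swing forward as they close: fully open they stand 13 mm farther back than shut.
Start: joints at [1.121, 0.628, 0.038, 1.517, -0.027, 0.996, -0.02], TCP at [243.418, -602.715, 231.313] pointing down, gripper open.
Joint ranges: [-3.06, 3.06], [-0.37, 2.12], [-1.25, 1.32], [0.18, 2.47], [-1.1, 4.24], [0.23, 1.98], [-2.94, 2.94]. Speed limits (rad/s): [2.57, 2.57, 3.14, 3.14, 3.14, 3.14, 3.14].

## Interface

Orientations are given as [roll, pitch, yaw] about the fixed x, y, z axes, in that order (R = Rz(yaw) Ry(pitch) Rx(roll)).
In Python, from cell import read_state, get_image, calibration, finish_job gives the robot as it stands. The module is installed in compiled form; this text tells all that it offers.
- The arm moves only by the tool apply_moves, never from a script. Its argument "increments" is a list of rows, each an object of numbers: "tx", "ty", "tz": the shift along the world's x, y, z in m; "rx", "ry", "rz": the turn, a rotation vector about the world's x, y, z in units of 5 degrees (1.0 is 5 degrees); "claw": the finger opening in m, from 0 to 0.0854. In form: [{"tx": .., "ty": .., "tz": .., "rx": .., "ry": .., "rz": .., "claw": ..}, ...]. A call has 1 to 12 rows; each row is the pose to reach, as a shift and turn from the pose commanded when the call began; what a row does not reach only later rows make up. A row lasts 1/10 s, in which the tool goes at most 50 mm and 8.59 degrees, less where a joint would pass 70% of its speed; a pose out of reach is approached as far as the arm can. A call with a gripper value outside its range is refused whole. The fingers move at their own pace and stop on an object; the grip force is fixed at half the most. Time passes only in rows, so rows that repeat a pose let the fingers close. It gives the time, the measured TCP pose, the force and the opening at its end, in the units of the state.
- read_state(): the state, without advancing time (a new reading comes with each control period).
- get_image(name): name is "scene" or "top" or "wrist"; returns the picture (400x640x3 uint8, red, green, blue); there is no depth.
- calibration(name): a dict with "camera_matrix" (3x3 intrinsics, pixels), "origin" and "attitude" of the camera in the world. Camera axes: x right, y up, looking along -z (the intrinsics and any distortion apply to the point x, -y, -z); pixel columns grow to the right and rows downward; lengths in mm; the calibration is good to about 2 mm. The wrist camera is an equidistant fisheye: a pixel r from the principal point sees the ray r / f radians off the axis. A picture is of the moment at which its call begins: read the wrist's pose just before it. calibration takes no time and is no camera call; for the wrist camera it gives the pose at the moment of the call.
- finish_job(): hands the job in, once; it reports no verdict.
The state is a dict: "clock": time; "qpos": joint angles; "qd": joint speeds; "tau": joint torques, N m; "eef_pos": TCP position; "tool_rot": TCP orientation; "force": force on the tool from outside, world axes, zero at the start; "torque": the same for the moment, N m; "width": finger opening in mm.
Only numpy, scipy, OpenCV 4.12 (cv2) and the standard library are available. Lean on these libraries where they do the work, as an engineer would, in place of code of your own. Each camera call takes 0.05 s, during which the arm holds its last target. There are 200 camera calls.

## Working session

There is one attempt and no reset: what is moved stays moved. The work goes in short steps, Python scripts to look and compute and a tool call to move; the robot and the scene stay as the last step left them, time stands still between calls to the robot, and variables do not carry over. Pictures are saved under pics/ and viewed, about 8 in all and at most 12, crops included, and the job is handed in when it is done.

Besides the shell and the picture viewer there is one more tool, called after "Emit:" by a JSON object that holds its "op" and its "data", one argument or row to a line. apply_moves: Moves the arm, as the interface text tells. Its arguments: {"type":"object","properties":{"increments":{"type":"array"}},"required":["increments"]}

```bash
mkdir -p pics
python3 - <<'E'
from cell import *
import cv2
s=read_state(); print({k:s[k] for k in("clock","eef_pos","tool_rot","width","force")})
for n in("scene","top"):
    c=calibration(n); print(n,c)
    cv2.imwrite(f"pics/{n}0.png",get_image(n)[:,:,::-1])
print(calibration("wrist"))
E
```

```text
{'clock': 0.0, 'eef_pos': array([ 243.16647747, -602.1113048 ,  230.38493882]), 'tool_rot': array([-3.13966439e+00,  4.66081137e-05,  3.83805392e-01]), 'width': 85.51067156720755, 'force': array([ 0.10111919, -1.12121383,  0.22562977])}
scene {'camera_matrix': array([[420.38521331,   0.        , 319.40758852],
       [  0.        , 420.38521331, 199.08629654],
       [  0.        ,   0.        ,   1.        ]]), 'origin': array([-110.00694361,  650.0517337 ,  505.36040256]), 'attitude': array([ 1.14360952, -0.01060071, -2.40971094])}
top {'camera_matrix': array([[393.05462964,   0.        , 319.14846963],
       [  0.        , 393.05462964, 194.98268517],
       [  0.        ,   0.        ,   1.        ]]), 'origin': array([ 386.43079963,  -81.14154446, 1133.68583363]), 'attitude': array([ 0.1117123 ,  0.01036843, -1.57177375])}
{'camera_matrix': array([[309.70691629,   0.        , 320.05099705],
       [  0.        , 309.70691629, 204.2287712 ],
       [  0.        ,   0.        ,   1.        ]]), 'origin': array([ 318.46722368, -573.09071563,  372.58517429]), 'attitude': array([-3.23503870e-01,  1.13425353e-03, -1.18641106e+00])}
```

View pics/scene0.png

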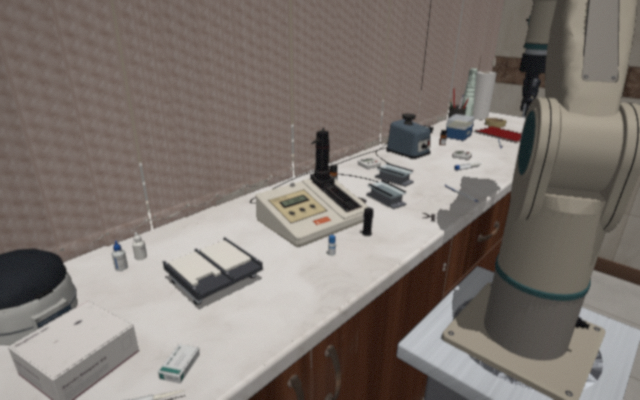

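View pics/top0.png

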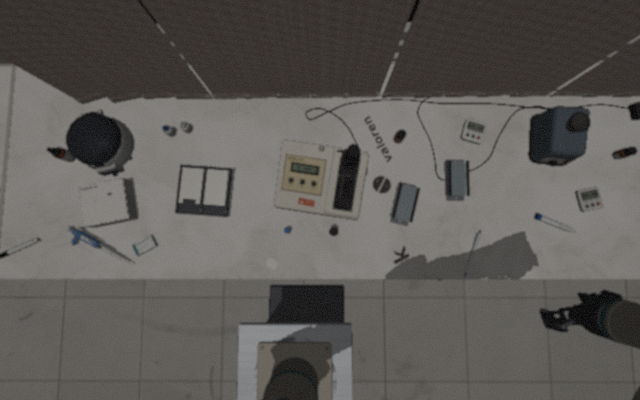

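The top view shows the rack at about (205,190), with the notch apparently in the left (+y) lane. There are two stand look-alikes, at (405,203) and (457,180), and the photometer lies between rack and stands. I'll enlarge crops of the rack and stands.

```bash
cat > h.py <<'E'
import numpy as np,cv2
from scipy.spatial.transform import Rotation as R
from cell import *
def ray(n,uv,c=None):
    c=c or calibration(n); K=c["camera_matrix"]; x=(uv[0]-K[0,2])/K[0,0]; y=(uv[1]-K[1,2])/K[1,1]
    if n=="wrist":
        r=np.hypot(x,y); d=np.array([x*np.sinc(r/np.pi),y*np.sinc(r/np.pi),np.cos(r)])
    else: d=np.array([x,y,1.])
    return c["origin"],R.from_euler("xyz",c["attitude"]).as_matrix()@(d*[1,-1,-1])
def atz(n,uv,z,c=None):
    o,d=ray(n,uv,c); return (o+d*(z-o[2])/d[2])[:2].round(1)
E
python3 - <<'E'
from h import *
im=cv2.imread("pics/top0.png")
a=cv2.resize(im[155:225,165:245],None,fx=5,fy=5,interpolation=cv2.INTER_CUBIC)
b=cv2.resize(im[150:235,380:480],None,fx=4,fy=350/85,interpolation=cv2.INTER_CUBIC)
o=np.hstack([a,b]);print(o.shape)
cv2.imwrite("pics/crop1.png",o)
for p,z in (((205,190),42),((405,203),35),((457,180),35),((345,180),100)): print(p,atz("top",p,z))
E
```

```text
(350, 800, 3)
(205, 190) [523.7 250.5]
(405, 203) [ 486.6 -310.3]
(457, 180) [ 551.3 -457.9]
(345, 180) [ 542.3 -139.2]
```

View pics/crop1.png

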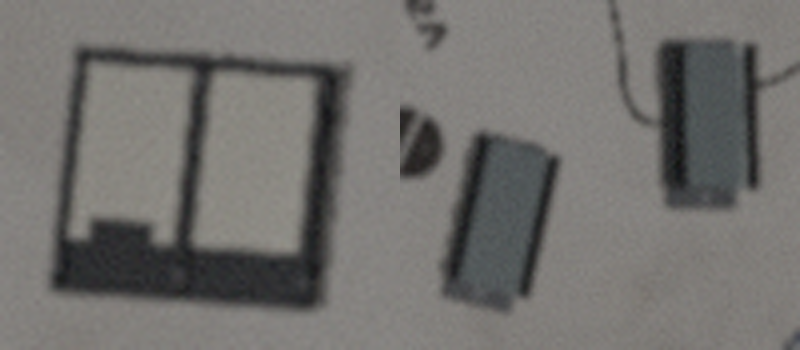

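The left (+y) lane holds the notched plate. The nearer stand is at about (487,-310) with yaw ≈ -0.165. Next I'll move the wrist camera over the stand.

Emit:
{"op": "apply_moves", "data": {
  "increments": [
    {"tx": 0.04,"ty": 0.08,"tz": 0.03,"rz": -1.5,"claw": 0.0},
    {"tx": 0.08,"ty": 0.16,"tz": 0.03,"rz": -3,"claw": 0.0},
    {"tx": 0.163,"ty": 0.305,"tz": 0.03,"rz": -6.3,"claw": 0.0},
    {"tx": 0.163,"ty": 0.305,"tz": 0.03,"rz": -6.3,"claw": 0.0},
    {"tx": 0.163,"ty": 0.305,"tz": 0.03,"rz": -6.3,"claw": 0.0},
    {"tx": 0.163,"ty": 0.305,"tz": 0.03,"rz": -6.3,"claw": 0.0},
    {"tx": 0.163,"ty": 0.305,"tz": 0.03,"rz": -6.3,"claw": 0.0},
    {"tx": 0.163,"ty": 0.305,"tz": 0.03,"rz": -6.3,"claw": 0.0},
    {"tx": 0.163,"ty": 0.305,"tz": 0.03,"rz": -6.3,"claw": 0.0},
    {"tx": 0.163,"ty": 0.305,"tz": 0.03,"rz": -6.3,"claw": 0.0},
    {"tx": 0.163,"ty": 0.305,"tz": 0.03,"rz": -6.3,"claw": 0.0},
    {"tx": 0.163,"ty": 0.305,"tz": 0.03,"rz": -6.3,"claw": 0.0}
  ]
}}

```text
$.increments[0]: bad value
```

Run:
```python
from h import *
import pickle
c=calibration("wrist"); im=get_image("wrist")[:,:,::-1]; cv2.imwrite("pics/w1.png",im); pickle.dump(c,open("w1.pkl","wb"))
s=read_state(); print(s["clock"],s["eef_pos"],s["tool_rot"],s["width"])
```

```text
0.15 [ 243.24811066 -602.27559682  230.61565191] [-3.14017615e+00  2.39201059e-05  3.83803957e-01] 85.34297227562185
```

View pics/w1.png

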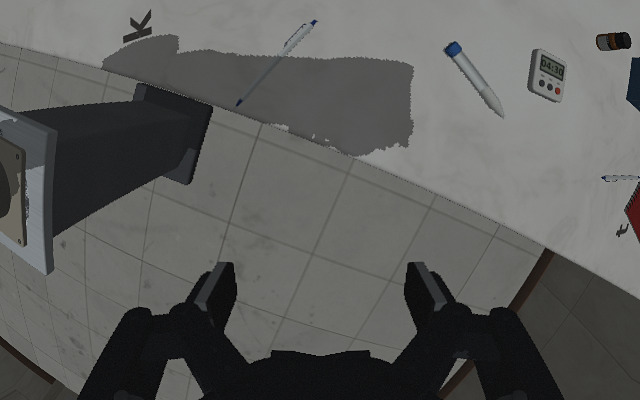

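The move was refused, so this picture (the 4th) only shows the wrist view from the start pose, with the open fingers at (225,270) and (415,270). I'll retry with all the keys filled in.

Emit:
{"op": "apply_moves", "data": {
  "increments": [
    {"tx": 0.04,"ty": 0.08,"tz": 0.03,"rx": 0,"ry": 0,"rz": -1.5,"claw": 0.0},
    {"tx": 0.08,"ty": 0.16,"tz": 0.03,"rx": 0,"ry": 0,"rz": -3,"claw": 0.0},
    {"tx": 0.163,"ty": 0.305,"tz": 0.03,"rx": 0,"ry": 0,"rz": -6.3,"claw": 0.0},
    {"tx": 0.163,"ty": 0.305,"tz": 0.03,"rx": 0,"ry": 0,"rz": -6.3,"claw": 0.0},
    {"tx": 0.163,"ty": 0.305,"tz": 0.03,"rx": 0,"ry": 0,"rz": -6.3,"claw": 0.0},
    {"tx": 0.163,"ty": 0.305,"tz": 0.03,"rx": 0,"ry": 0,"rz": -6.3,"claw": 0.0},
    {"tx": 0.163,"ty": 0.305,"tz": 0.03,"rx": 0,"ry": 0,"rz": -6.3,"claw": 0.0},
    {"tx": 0.163,"ty": 0.305,"tz": 0.03,"rx": 0,"ry": 0,"rz": -6.3,"claw": 0.0},
    {"tx": 0.163,"ty": 0.305,"tz": 0.03,"rx": 0,"ry": 0,"rz": -6.3,"claw": 0.0},
    {"tx": 0.163,"ty": 0.305,"tz": 0.03,"rx": 0,"ry": 0,"rz": -6.3,"claw": 0.0},
    {"tx": 0.163,"ty": 0.305,"tz": 0.03,"rx": 0,"ry": 0,"rz": -6.3,"claw": 0.0}
  ]
}}

```text
clock: 1.25
eef_pos: [405.4, -299.3, 261.2]
tool_rot: [3.141, 0.0, -0.169]
force: [-0.8, -0.5, 0.2]
width: 0.0
```

```bash
cat >> h.py <<'E'
import pickle
def snap(name):
    c=calibration("wrist"); im=np.ascontiguousarray(get_image("wrist")[:,:,::-1]); cv2.imwrite(f"pics/{name}.png",im); pickle.dump(c,open(name+".pkl","wb"))
    s=read_state(); print(s["clock"],s["eef_pos"].round(1),s["tool_rot"].round(4),s["width"]); return im,c
def proj(c,P):
    p=R.from_euler("xyz",c["attitude"]).as_matrix().T@(np.array(P,float)-c["origin"])*[1,-1,-1]
    t=np.arctan2(np.hypot(p[0],p[1]),p[2]); K=c["camera_matrix"]; return K[:2,2]+K[0,0]*t*p[:2]/np.hypot(p[0],p[1])
E
python3 - <<'E'
from h import *
im,c=snap("w2"); q=proj(c,(487,-310,38)); print(q)
u,v=int(q[0])-80,int(q[1])-70; print(u,v)
cv2.imwrite("pics/w2c.png",cv2.resize(im[max(v,0):v+140,u:u+160],None,fx=5,fy=4,interpolation=cv2.INTER_CUBIC) if 0 else cv2.resize(im[max(v,0):v+140,u:u+160],None,fx=4,fy=4,interpolation=cv2.INTER_CUBIC))
E
```

```text
1.3 [ 405.4 -299.2  261.2] [ 3.1411e+00  4.0000e-04 -1.6910e-01] -0.23926432631298436
[315.77079132 103.27169511]
235 33
```

View pics/w2c.png

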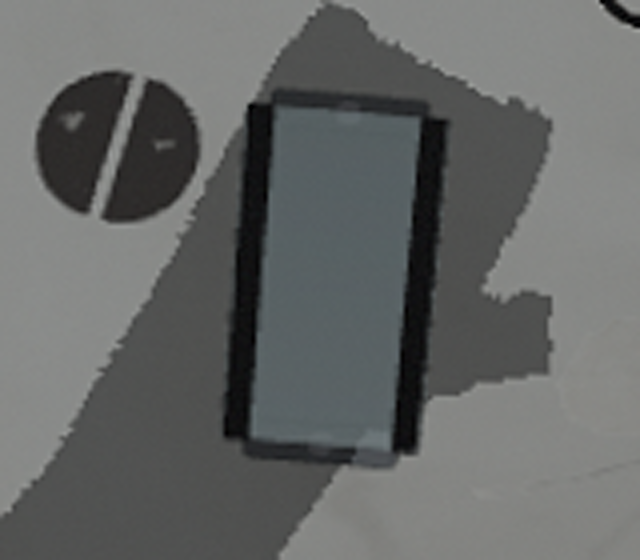

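The crop shows the stand with its two black strips. The strips' outer corners are at about (250,103), (447,121), (222,437) and (417,454) in the 4x crop. I'll fit the pose in a rectified plane at z=40.

```bash
cat >> h.py <<'E'
def rectify(im,c,x0,y0,half,z,s=2):
    """image col -> world x, row -> world y, s px per mm"""
    n=int(2*half*s); g=(np.arange(n)/s-half); m=np.array([[proj(c,(x0+a,y0+b,z)) for a in g] for b in g],np.float32)
    return cv2.remap(im,m[...,0],m[...,1],cv2.INTER_CUBIC)
E
python3 - <<'E'
from h import *
im=cv2.imread("pics/w2.png"); c=pickle.load(open("w2.pkl","rb"))
P=[(250,103),(447,121),(222,437),(417,454)]
W=np.array([atz("wrist",((a+.5)/4-.5+235,(b+.5)/4-.5+33),40,c) for a,b in P]); print(W, W.mean(0))
print("len",np.linalg.norm(W[0]-W[2]),np.linalg.norm(W[1]-W[3]),"wid",np.linalg.norm(W[0]-W[1]),np.linalg.norm(W[2]-W[3]))
d=W[0]-W[2]+W[1]-W[3]; print("yaw",np.arctan2(d[1],d[0]))
r=cv2.cvtColor(rectify(im,c,487,-310,65,40,3),cv2.COLOR_BGR2GRAY)
for t in (28,36,44):
    m=(r<t).astype(np.uint8)
    n,l,st,_=cv2.connectedComponentsWithStats(m)
    L=[i for i in range(1,n) if st[i,4]>3000]
    for i in L:
        (x,y),wh,a=cv2.minAreaRect(np.argwhere(l==i)[:,::-1].astype(np.float32)); print(t,st[i,4]/9,x/3-65+487,y/3-65-310,np.array(wh)/3,a)
E
```

```text
[[ 543.2 -298. ]
 [ 528.5 -352.7]
 [ 447.4 -272.6]
 [ 432.7 -328.3]] [ 487.95 -312.9 ]
len 99.11003985469894 98.85848471426215 wid 56.64079801697713 57.60711761579465
yaw -0.2542898373046229
28 625.1111111111111 482.0533498128255 -336.88514709472656 [ 7.14840062 98.55568441] 75.57923126220703
28 629.4444444444445 494.1183217366536 -288.77402750651044 [ 7.38654582 99.19078573] 75.5102310180664
36 678.4444444444445 482.3147888183594 -336.97136942545575 [ 7.64669991 99.7632548 ] 75.43972778320312
36 680.4444444444445 493.9396057128906 -288.6695149739583 [  7.65310287 100.08660889] 75.53882598876953
44 768.6666666666666 484.9958038330078 -337.2546615600586 [ 24.54203033 104.11924235] 85.83349609375
44 876.2222222222222 490.4268341064453 -297.2566375732422 [ 38.2408371  110.58030192] 83.45370483398438
```

The stand centre is at about (488.1,-312.8) with yaw ≈ -0.253. Next I'll view the rack.

Emit:
{"op": "apply_moves", "data": {
  "increments": [
    {"tx": 0.01,"ty": 0.28,"tz": 0.01,"rx": 0,"ry": 0,"rz": 0.2,"claw": 0.0},
    {"tx": 0.02,"ty": 0.28,"tz": 0.01,"rx": 0,"ry": 0,"rz": 0.3,"claw": 0.0},
    {"tx": 0.03,"ty": 0.556,"tz": 0.01,"rx": 0,"ry": 0,"rz": 0.5,"claw": 0.0},
    {"tx": 0.038,"ty": 0.556,"tz": 0.01,"rx": 0,"ry": 0,"rz": 0.5,"claw": 0.0},
    {"tx": 0.038,"ty": 0.556,"tz": 0.01,"rx": 0,"ry": 0,"rz": 0.5,"claw": 0.0},
    {"tx": 0.038,"ty": 0.556,"tz": 0.01,"rx": 0,"ry": 0,"rz": 0.5,"claw": 0.0},
    {"tx": 0.038,"ty": 0.556,"tz": 0.01,"rx": 0,"ry": 0,"rz": 0.5,"claw": 0.0},
    {"tx": 0.038,"ty": 0.556,"tz": 0.01,"rx": 0,"ry": 0,"rz": 0.5,"claw": 0.0},
    {"tx": 0.038,"ty": 0.556,"tz": 0.01,"rx": 0,"ry": 0,"rz": 0.5,"claw": 0.0},
    {"tx": 0.038,"ty": 0.556,"tz": 0.01,"rx": 0,"ry": 0,"rz": 0.5,"claw": 0.0},
    {"tx": 0.038,"ty": 0.556,"tz": 0.01,"rx": 0,"ry": 0,"rz": 0.5,"claw": 0.0},
    {"tx": 0.038,"ty": 0.556,"tz": 0.01,"rx": 0,"ry": 0,"rz": 0.5,"claw": 0.0}
  ]
}}

```text
clock: 2.5
eef_pos: [444.3, 264.8, 271.3]
tool_rot: [-3.137, -0.0, -0.116]
force: [-0.3, -0.7, -0.9]
width: -0.1
```

Run:
```python
from h import *
im,c=snap("w3"); q=proj(c,(523,250,42)); print(q)
r=rectify(im,c,523,250,100,41,3); cv2.imwrite("pics/w3r.png",r)
```

```text
2.55 [444.5 262.5 271. ] [-3.1392e+00  2.0000e-04 -1.1740e-01] -0.14015309637961254
[324.3902215  105.33973646]
```

View pics/w3r.png

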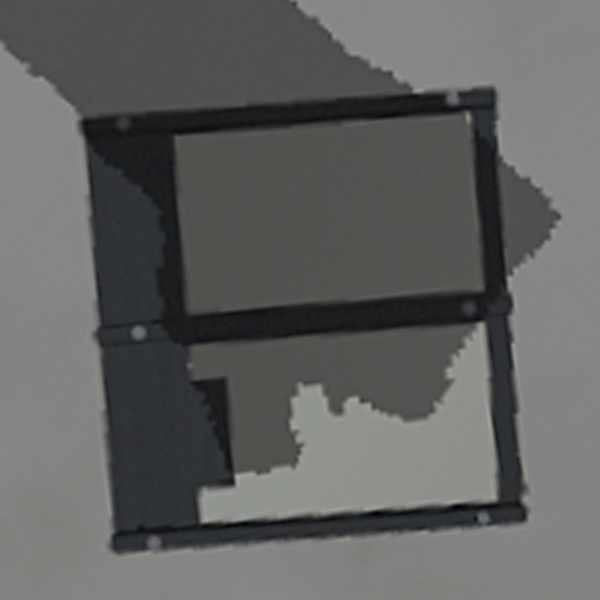

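The rectified view (3 px/mm, column = x from 423, row = y from 150) shows the wall-top corners at (82,120), (495,90), (112,550) and (525,520). That puts the rack centre at (524.2,256.7) with yaw -0.071. The notched plate spans (190–498, 322–522), so its centre is at rack x ≈ 11. I'll move behind it.

Emit:
{"op": "apply_moves", "data": {
  "increments": [
    {"tx": 0.05,"ty": 0.01,"tz": 0,"rx": 0,"ry": 0,"rz": 0.5,"claw": 0.0},
    {"tx": 0.1,"ty": 0.027,"tz": 0,"rx": 0,"ry": 0,"rz": 0.5,"claw": 0.0},
    {"tx": 0.167,"ty": 0.027,"tz": 0,"rx": 0,"ry": 0,"rz": 0.5,"claw": 0.0},
    {"tx": 0.167,"ty": 0.027,"tz": 0,"rx": 0,"ry": 0,"rz": 0.5,"claw": 0.0},
    {"tx": 0.167,"ty": 0.027,"tz": 0,"rx": 0,"ry": 0,"rz": 0.5,"claw": 0.0},
    {"tx": 0.167,"ty": 0.027,"tz": 0,"rx": 0,"ry": 0,"rz": 0.5,"claw": 0.0},
    {"tx": 0.167,"ty": 0.027,"tz": 0,"rx": 0,"ry": 0,"rz": 0.5,"claw": 0.0}
  ]
}}

```text
clock: 3.25
eef_pos: [610.4, 284.3, 271.3]
tool_rot: [3.141, 0.001, -0.079]
force: [-0.2, 0.1, -0.1]
width: 0.3
```

Run:
```python
from h import *
im,c=snap("w4")
r=rectify(im,c,523,250,100,41,3); cv2.imwrite("pics/w4r.png",r)
```

```text
3.3 [610.3 284.8 271.6] [ 3.1414e+00  8.0000e-04 -7.8700e-02] 0.2965019628557876
```

View pics/w4r.png

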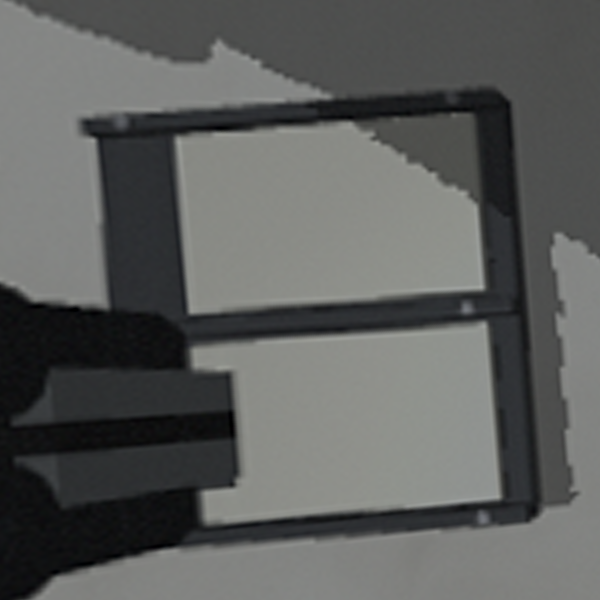

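The settled view agrees with the previous one to about 0.5 mm, with the far end of the plate at columns 487–500. Next: descend, then push.

Emit:
{"op": "apply_moves", "data": {
  "increments": [
    {"tx": 0.001,"ty": 0.001,"tz": -0.05,"rx": 0,"ry": 0,"rz": 0.1,"claw": 0.0},
    {"tx": 0.001,"ty": 0.001,"tz": -0.1,"rx": 0,"ry": 0,"rz": 0.1,"claw": 0.0},
    {"tx": 0.001,"ty": 0.001,"tz": -0.15,"rx": 0,"ry": 0,"rz": 0.1,"claw": 0.0},
    {"tx": 0.001,"ty": 0.001,"tz": -0.2,"rx": 0,"ry": 0,"rz": 0.1,"claw": 0.0},
    {"tx": 0.001,"ty": 0.001,"tz": -0.22,"rx": 0,"ry": 0,"rz": 0.1,"claw": 0.0},
    {"tx": 0.001,"ty": 0.001,"tz": -0.2335,"rx": 0,"ry": 0,"rz": 0.1,"claw": 0.0},
    {"tx": 0.001,"ty": 0.001,"tz": -0.2335,"rx": 0,"ry": 0,"rz": 0.1,"claw": 0.0},
    {"tx": 0.001,"ty": 0.001,"tz": -0.2335,"rx": 0,"ry": 0,"rz": 0.1,"claw": 0.0}
  ]
}}

```text
clock: 4.1
eef_pos: [613.2, 286.9, 39.4]
tool_rot: [-3.14, -0.002, -0.07]
force: [0.5, -0.1, 1.5]
width: 0.2
```

Emit:
{"op": "apply_moves", "data": {
  "increments": [
    {"tx": -0.005,"ty": 0,"tz": 0,"rx": 0,"ry": 0,"rz": 0,"claw": 0.0},
    {"tx": -0.01,"ty": 0.001,"tz": 0,"rx": 0,"ry": 0,"rz": 0,"claw": 0.0},
    {"tx": -0.014,"ty": 0.001,"tz": 0,"rx": 0,"ry": 0,"rz": 0,"claw": 0.0},
    {"tx": -0.018,"ty": 0.001,"tz": 0,"rx": 0,"ry": 0,"rz": 0,"claw": 0.0},
    {"tx": -0.022,"ty": 0.0015,"tz": 0,"rx": 0,"ry": 0,"rz": 0,"claw": 0.0},
    {"tx": -0.026,"ty": 0.002,"tz": 0,"rx": 0,"ry": 0,"rz": 0,"claw": 0.0},
    {"tx": -0.03,"ty": 0.002,"tz": 0,"rx": 0,"ry": 0,"rz": 0,"claw": 0.0},
    {"tx": -0.034,"ty": 0.0025,"tz": 0,"rx": 0,"ry": 0,"rz": 0,"claw": 0.0},
    {"tx": -0.038,"ty": 0.003,"tz": 0,"rx": 0,"ry": 0,"rz": 0,"claw": 0.0},
    {"tx": -0.04,"ty": 0.003,"tz": 0,"rx": 0,"ry": 0,"rz": 0,"claw": 0.0}
  ]
}}

```text
clock: 5.1
eef_pos: [573.3, 289.7, 38.6]
tool_rot: [-3.14, -0.002, -0.07]
force: [3.8, -1.0, 5.7]
width: 0.0
```

Run:
```python
from h import *
im,c=snap("w5")
a=rectify(im,c,523,265,95,41,2)
t=get_image("top")[:,:,::-1]; cv2.imwrite("pics/t5.png",t)
b=cv2.resize(t[155:225,165:245],None,fx=5,fy=5,interpolation=cv2.INTER_CUBIC)
o=np.zeros((380,790,3),np.uint8); o[:,:380]=a; o[:350,385:785]=b; cv2.imwrite("pics/c5.png",o)
```

```text
5.15 [573.  289.7  38.6] [-3.1406e+00 -2.0000e-03 -6.9900e-02] -0.07229339660097912
```

View pics/c5.png

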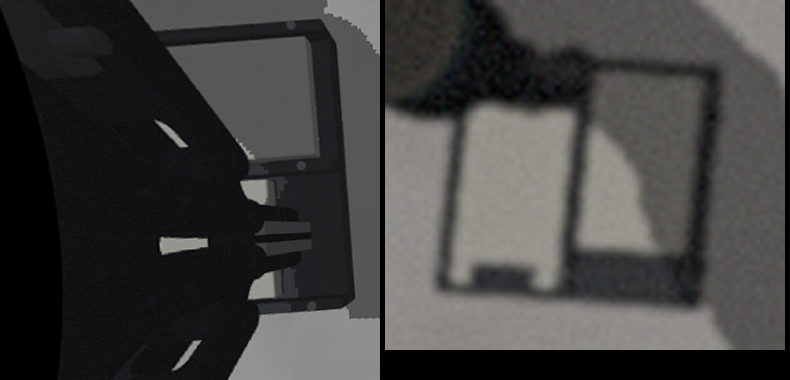

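The left half shows the plate's far end against the closed fingers at x ≈ 564. The top view (right half) shows the notched end just short of the rack's edge. So the centre is near rack x ≈ -14, and I'll push 41 mm more.

Emit:
{"op": "apply_moves", "data": {
  "increments": [
    {"tx": -0.004,"ty": 0,"tz": 0,"rx": 0,"ry": 0,"rz": 0,"claw": 0.0},
    {"tx": -0.008,"ty": 0.0005,"tz": 0,"rx": 0,"ry": 0,"rz": 0,"claw": 0.0},
    {"tx": -0.012,"ty": 0.001,"tz": 0,"rx": 0,"ry": 0,"rz": 0,"claw": 0.0},
    {"tx": -0.016,"ty": 0.001,"tz": 0,"rx": 0,"ry": 0,"rz": 0,"claw": 0.0},
    {"tx": -0.02,"ty": 0.0015,"tz": 0,"rx": 0,"ry": 0,"rz": 0,"claw": 0.0},
    {"tx": -0.024,"ty": 0.002,"tz": 0,"rx": 0,"ry": 0,"rz": 0,"claw": 0.0},
    {"tx": -0.028,"ty": 0.002,"tz": 0,"rx": 0,"ry": 0,"rz": 0,"claw": 0.0},
    {"tx": -0.032,"ty": 0.0025,"tz": 0,"rx": 0,"ry": 0,"rz": 0,"claw": 0.0},
    {"tx": -0.036,"ty": 0.003,"tz": 0,"rx": 0,"ry": 0,"rz": 0,"claw": 0.0},
    {"tx": -0.039,"ty": 0.003,"tz": 0,"rx": 0,"ry": 0,"rz": 0,"claw": 0.0},
    {"tx": -0.041,"ty": 0.003,"tz": 0,"rx": 0,"ry": 0,"rz": 0,"claw": 0.0},
    {"tx": -0.041,"ty": 0.003,"tz": 0,"rx": 0,"ry": 0,"rz": 0,"claw": 0.0}
  ]
}}

```text
clock: 6.4
eef_pos: [532.2, 292.7, 38.5]
tool_rot: [-3.141, -0.002, -0.07]
force: [3.3, -0.6, 6.4]
width: 0.2
```

Emit:
{"op": "apply_moves", "data": {
  "increments": [
    {"tx": 0.006,"ty": 0,"tz": 0,"rx": 0,"ry": 0,"rz": 0,"claw": 0.0},
    {"tx": 0.008,"ty": 0,"tz": 0.03,"rx": 0,"ry": 0,"rz": 0,"claw": 0.0},
    {"tx": 0.008,"ty": 0,"tz": 0.08,"rx": 0,"ry": 0,"rz": 0,"claw": 0.0},
    {"tx": -0.02,"ty": 0,"tz": 0.12,"rx": 0,"ry": 0,"rz": 0,"claw": 0.0},
    {"tx": -0.06,"ty": 0,"tz": 0.15,"rx": 0,"ry": 0,"rz": 0,"claw": 0.0854},
    {"tx": -0.11,"ty": 0,"tz": 0.15,"rx": 0,"ry": 0,"rz": 0,"claw": 0.0854},
    {"tx": -0.11,"ty": 0,"tz": 0.15,"rx": 0,"ry": 0,"rz": 0,"claw": 0.0854},
    {"tx": -0.11,"ty": 0,"tz": 0.15,"rx": 0,"ry": 0,"rz": 0,"claw": 0.0854},
    {"tx": -0.11,"ty": 0,"tz": 0.15,"rx": 0,"ry": 0,"rz": 0,"claw": 0.0854}
  ]
}}

```text
clock: 7.3
eef_pos: [421.8, 292.1, 187.4]
tool_rot: [3.141, 0.0, -0.07]
force: [1.3, 0.3, 0.6]
width: 72.1
```

Run:
```python
from h import *
im,c=snap("w6")
a=rectify(im,c,490,265,95,41,4); cv2.imwrite("pics/w6r.png",a[200:640,:])
```

```text
7.35 [422.2 292.1 187.3] [ 3.1409e+00  3.0000e-04 -7.1000e-02] 78.79581862570723
```

View pics/w6r.png

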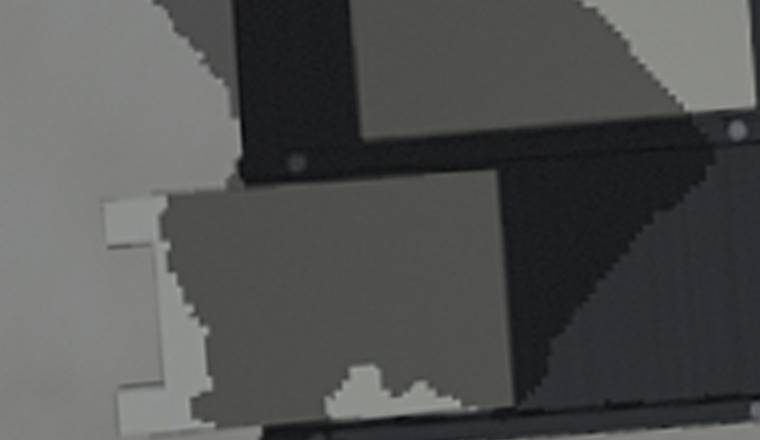

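The rectified view (4 px/mm, x = 395+col/4) shows the notched end at columns 102–118 and the far end at 497–513, with the rack's edge at about 240. The overhang is ≈ 34 mm, with the plate centre at (471.9,295.9) and yaw -0.072. I'll go down to grip 16 mm in from the notched end.

Emit:
{"op": "apply_moves", "data": {
  "increments": [
    {"tx": 0.016,"ty": 0.006,"tz": -0.05,"rx": 0,"ry": 0,"rz": 0,"claw": 0.0854},
    {"tx": 0.016,"ty": 0.006,"tz": -0.1,"rx": 0,"ry": 0,"rz": 0,"claw": 0.0854},
    {"tx": 0.016,"ty": 0.006,"tz": -0.13,"rx": 0,"ry": 0,"rz": 0,"claw": 0.0854},
    {"tx": 0.016,"ty": 0.006,"tz": -0.15,"rx": 0,"ry": 0,"rz": 0,"claw": 0.0854},
    {"tx": 0.016,"ty": 0.006,"tz": -0.164,"rx": 0,"ry": 0,"rz": 0,"claw": 0.0854},
    {"tx": 0.016,"ty": 0.006,"tz": -0.164,"rx": 0,"ry": 0,"rz": 0,"claw": 0.0854},
    {"tx": 0.016,"ty": 0.006,"tz": -0.164,"rx": 0,"ry": 0,"rz": 0,"claw": 0.0854}
  ]
}}

```text
clock: 8.05
eef_pos: [438.1, 298.4, 24.0]
tool_rot: [-3.141, -0.0, -0.071]
force: [0.5, 0.0, 1.1]
width: 85.2
```

Emit:
{"op": "apply_moves", "data": {
  "increments": [
    {"tx": 0,"ty": 0,"tz": 0,"rx": 0,"ry": 0,"rz": 0,"claw": 0.05},
    {"tx": 0,"ty": 0,"tz": 0,"rx": 0,"ry": 0,"rz": 0,"claw": 0.05},
    {"tx": 0,"ty": 0,"tz": 0,"rx": 0,"ry": 0,"rz": 0,"claw": 0.05},
    {"tx": 0,"ty": 0,"tz": 0,"rx": 0,"ry": 0,"rz": 0,"claw": 0.05},
    {"tx": 0,"ty": 0,"tz": 0,"rx": 0,"ry": 0,"rz": 0,"claw": 0.05},
    {"tx": 0,"ty": 0,"tz": 0,"rx": 0,"ry": 0,"rz": 0,"claw": 0.05}
  ]
}}

```text
clock: 8.65
eef_pos: [438.2, 298.9, 25.4]
tool_rot: [-3.14, -0.002, -0.07]
force: [-0.2, -0.2, 5.7]
width: 58.3
```

Run:
```python
from h import *
im,c=snap("w7"); print(read_state()["force"])
cv2.imwrite("pics/w7c.png",cv2.resize(im[100:340,150:490],None,fx=2.3,fy=2.3,interpolation=cv2.INTER_CUBIC))
```

```text
8.7 [438.2 298.9  25.4] [-3.1399e+00 -2.1000e-03 -7.0000e-02] 58.150222633919384
[-1.15216904 -0.56854008  6.92579967]
```

View pics/w7c.png

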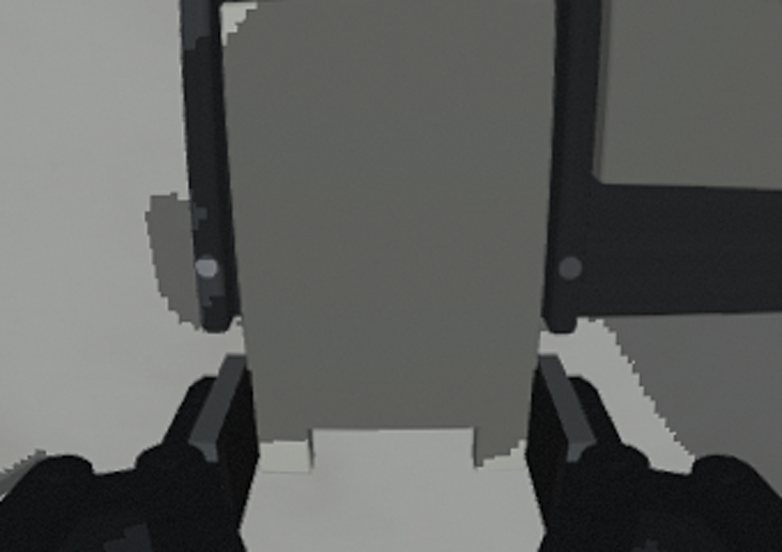

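The plate is gripped flush at both sides by the notched end, at width 58. I'll lift it.

Emit:
{"op": "apply_moves", "data": {
  "increments": [
    {"tx": 0,"ty": 0,"tz": 0.005,"rx": 0,"ry": 0,"rz": 0,"claw": 0.05},
    {"tx": 0,"ty": 0,"tz": 0.015,"rx": 0,"ry": 0,"rz": 0,"claw": 0.05},
    {"tx": 0,"ty": 0,"tz": 0.03,"rx": 0,"ry": 0,"rz": 0,"claw": 0.05},
    {"tx": 0,"ty": 0,"tz": 0.055,"rx": 0,"ry": 0,"rz": 0,"claw": 0.05},
    {"tx": 0,"ty": 0,"tz": 0.09,"rx": 0,"ry": 0,"rz": 0,"claw": 0.05},
    {"tx": 0,"ty": 0,"tz": 0.125,"rx": 0,"ry": 0,"rz": 0,"claw": 0.05},
    {"tx": 0,"ty": 0,"tz": 0.16,"rx": 0,"ry": 0,"rz": 0,"claw": 0.05},
    {"tx": 0,"ty": 0,"tz": 0.19,"rx": 0,"ry": 0,"rz": 0,"claw": 0.05},
    {"tx": 0,"ty": 0,"tz": 0.22,"rx": 0,"ry": 0,"rz": 0,"claw": 0.05},
    {"tx": 0,"ty": 0,"tz": 0.24,"rx": 0,"ry": 0,"rz": 0,"claw": 0.05},
    {"tx": 0,"ty": 0,"tz": 0.25,"rx": 0,"ry": 0,"rz": 0,"claw": 0.05},
    {"tx": 0,"ty": 0,"tz": 0.25,"rx": 0,"ry": 0,"rz": 0,"claw": 0.05}
  ]
}}

```text
clock: 9.9
eef_pos: [437.8, 298.5, 275.4]
tool_rot: [-3.14, -0.002, -0.07]
force: [-0.1, -0.5, -1.5]
width: 57.9
```

Run:
```python
from h import *
im,c=snap("w8"); s=read_state(); print(s["force"])
im7=cv2.imread("pics/w7.png"); print("image diff in finger/plate-notch area",np.abs(im[255:300,255:385].astype(int)-im7[255:300,255:385]).mean())
cv2.imwrite("pics/w8c.png",np.hstack([cv2.resize(i[70:330,200:440],None,fx=1.6,fy=1.6,interpolation=cv2.INTER_CUBIC) for i in (im7,im)]))
```

```text
9.95 [437.2 298.1 274. ] [-3.1413e+00 -3.0000e-04 -7.0000e-02] 58.15979629982143
[-1.03851945 -0.8967294  -1.56586194]
image diff in finger/plate-notch area 16.97960113960114
```

View pics/w8c.png

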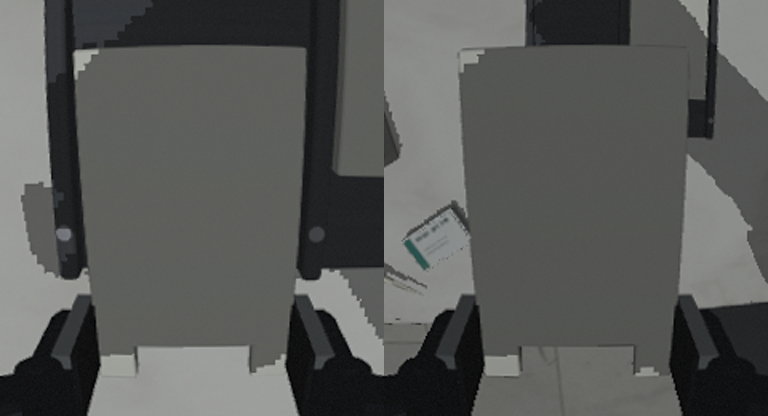

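The plate hangs level: before and after lifting, its far edge sits at the same image row (~47). Now I'll compute the plate's centre relative to the tool.

Run:
```python
from h import *
for n,T,yaw,off,P in (("w8",(437.2,298.1,274.0),-.07,384,[(459,49),(688,46),(484,376),(661,375)]),("w7",(438.2,298.9,25.4),-.07,0,[(74,48),(306,46),(101,375),(286,374)])):
    c=pickle.load(open(n+".pkl","rb"))
    for z in (T[2]+15.6,):
        W=np.array([atz("wrist",((a-off+.5)/1.6-.5+200,(b+.5)/1.6-.5+70),z,c) for a,b in P])-T[:2]
        L=W@np.array([[np.cos(yaw),-np.sin(yaw)],[np.sin(yaw),np.cos(yaw)]])
        print(n,z,L.round(1).tolist(),L.mean(0))
```

```text
w8 289.6 [[84.0, 29.5], [84.8, -29.6], [-15.9, 28.9], [-15.2, -28.1]] [34.44993561  0.13485685]
w7 41.0 [[83.8, 28.8], [84.2, -30.4], [-14.9, 27.6], [-14.4, -31.3]] [34.67604662 -1.30284924]
```

Emit:
{"op": "apply_moves", "data": {
  "increments": [
    {"tx": 0,"ty": -0.015,"tz": 0,"rx": 0,"ry": 0,"rz": -0.1,"claw": 0.05},
    {"tx": 0.002,"ty": -0.045,"tz": 0,"rx": 0,"ry": 0,"rz": -0.3,"claw": 0.05},
    {"tx": 0.003,"ty": -0.09,"tz": 0,"rx": 0,"ry": 0,"rz": -0.5,"claw": 0.05},
    {"tx": 0.004,"ty": -0.138,"tz": 0,"rx": 0,"ry": 0,"rz": -0.7,"claw": 0.05},
    {"tx": 0.005,"ty": -0.186,"tz": 0,"rx": 0,"ry": 0,"rz": -0.9,"claw": 0.05},
    {"tx": 0.006,"ty": -0.234,"tz": 0,"rx": 0,"ry": 0,"rz": -1.1,"claw": 0.05},
    {"tx": 0.007,"ty": -0.282,"tz": 0,"rx": 0,"ry": 0,"rz": -1.3,"claw": 0.05},
    {"tx": 0.008,"ty": -0.33,"tz": 0,"rx": 0,"ry": 0,"rz": -1.5,"claw": 0.05},
    {"tx": 0.009,"ty": -0.378,"tz": 0,"rx": 0,"ry": 0,"rz": -1.7,"claw": 0.05},
    {"tx": 0.01,"ty": -0.42,"tz": 0,"rx": 0,"ry": 0,"rz": -1.9,"claw": 0.05},
    {"tx": 0.01,"ty": -0.455,"tz": 0,"rx": 0,"ry": 0,"rz": -2.0,"claw": 0.05},
    {"tx": 0.01,"ty": -0.475,"tz": 0,"rx": 0,"ry": 0,"rz": -2.1,"claw": 0.05}
  ]
}}

```text
clock: 11.15
eef_pos: [444.9, -180.9, 272.6]
tool_rot: [3.14, 0.003, -0.259]
force: [-0.5, -0.1, -1.2]
width: 58.6
```

Emit:
{"op": "apply_moves", "data": {
  "increments": [
    {"tx": 0,"ty": -0.013,"tz": 0,"rx": 0,"ry": 0,"rz": 0,"claw": 0.05},
    {"tx": 0,"ty": -0.013,"tz": 0,"rx": 0,"ry": 0,"rz": 0,"claw": 0.05},
    {"tx": 0,"ty": -0.013,"tz": 0,"rx": 0,"ry": 0,"rz": 0,"claw": 0.05},
    {"tx": 0,"ty": -0.013,"tz": 0,"rx": 0,"ry": 0,"rz": 0,"claw": 0.05}
  ]
}}

```text
clock: 11.55
eef_pos: [447.4, -188.1, 273.5]
tool_rot: [-3.141, 0.001, -0.251]
force: [-0.4, 1.2, -0.7]
width: 57.9
```

Run:
```python
from h import *
im,c=snap("w9")
r=cv2.cvtColor(rectify(im,c,487,-310,65,40,3),cv2.COLOR_BGR2GRAY); cv2.imwrite("pics/w9r.png",r)
for t in (24,28,32,36):
    n,l,st,_=cv2.connectedComponentsWithStats((r<t).astype(np.uint8))
    for i in range(1,n):
        if st[i,4]>3000:
            (x,y),wh,a=cv2.minAreaRect(np.argwhere(l==i)[:,::-1].astype(np.float32)); print(t,st[i,4]/9,x/3-65+487,y/3-65-310,np.array(wh)/3,a)
```

```text
11.6 [ 447.5 -188.2  273.7] [-3.1409e+00  5.0000e-04 -2.5080e-01] 58.515836375102516
28 613.7777777777778 481.9372965494792 -336.36473592122394 [ 7.7157383  97.35173543] 75.29832458496094
32 664.6666666666666 481.9899546305339 -336.3183898925781 [ 7.89464442 97.74328613] 75.36763000488281
36 686.7777777777778 481.9917500813802 -336.31358846028644 [ 8.06261698 97.91176351] 75.3556900024414
```

The second measurement of the strip agrees to 0.6 mm: stand centre ≈ (488.2,-312.6), yaw -0.254. The TCP target is therefore (455.1,-304.0), with contact expected near TCP z ≈ 31.4. I'll hover first.

Emit:
{"op": "apply_moves", "data": {
  "increments": [
    {"tx": 0.002,"ty": -0.03,"tz": 0,"rx": 0,"ry": 0,"rz": 0,"claw": 0.05},
    {"tx": 0.005,"ty": -0.075,"tz": 0,"rx": 0,"ry": 0,"rz": 0,"claw": 0.05},
    {"tx": 0.0076,"ty": -0.105,"tz": -0.01,"rx": 0,"ry": 0,"rz": 0,"claw": 0.05},
    {"tx": 0.0076,"ty": -0.1158,"tz": -0.03,"rx": 0,"ry": 0,"rz": 0,"claw": 0.05},
    {"tx": 0.0076,"ty": -0.1158,"tz": -0.07,"rx": 0,"ry": 0,"rz": 0,"claw": 0.05},
    {"tx": 0.0076,"ty": -0.1158,"tz": -0.11,"rx": 0,"ry": 0,"rz": 0,"claw": 0.05},
    {"tx": 0.0076,"ty": -0.1158,"tz": -0.15,"rx": 0,"ry": 0,"rz": 0,"claw": 0.05},
    {"tx": 0.0076,"ty": -0.1158,"tz": -0.18,"rx": 0,"ry": 0,"rz": 0,"claw": 0.05},
    {"tx": 0.0076,"ty": -0.1158,"tz": -0.2,"rx": 0,"ry": 0,"rz": 0,"claw": 0.05},
    {"tx": 0.0076,"ty": -0.1158,"tz": -0.214,"rx": 0,"ry": 0,"rz": 0,"claw": 0.05},
    {"tx": 0.0076,"ty": -0.1158,"tz": -0.214,"rx": 0,"ry": 0,"rz": 0,"claw": 0.05},
    {"tx": 0.0076,"ty": -0.1158,"tz": -0.214,"rx": 0,"ry": 0,"rz": 0,"claw": 0.05}
  ]
}}

```text
clock: 12.8
eef_pos: [455.7, -305.4, 60.4]
tool_rot: [3.141, -0.001, -0.253]
force: [-0.9, 0.3, -1.5]
width: 58.2
```

Run:
```python
from h import *
s=read_state(); print(s["clock"],s["eef_pos"],s["tool_rot"],s["force"],s["width"])
```

```text
12.8 [ 455.68115056 -305.42407436   60.3836929 ] [ 3.14142303e+00 -9.29255140e-04 -2.52568908e-01] [-0.87120719  0.32803386 -1.50875132] 58.22261972938089
```

Emit:
{"op": "apply_moves", "data": {
  "increments": [
    {"tx": 0,"ty": 0.001,"tz": -0.005,"rx": 0,"ry": 0,"rz": 0,"claw": 0.05},
    {"tx": 0,"ty": 0.001,"tz": -0.01,"rx": 0,"ry": 0,"rz": 0,"claw": 0.05},
    {"tx": 0,"ty": 0.001,"tz": -0.015,"rx": 0,"ry": 0,"rz": 0,"claw": 0.05},
    {"tx": 0,"ty": 0.001,"tz": -0.02,"rx": 0,"ry": 0,"rz": 0,"claw": 0.05},
    {"tx": 0,"ty": 0.001,"tz": -0.023,"rx": 0,"ry": 0,"rz": 0,"claw": 0.05},
    {"tx": 0,"ty": 0.001,"tz": -0.025,"rx": 0,"ry": 0,"rz": 0,"claw": 0.05},
    {"tx": 0,"ty": 0.001,"tz": -0.025,"rx": 0,"ry": 0,"rz": 0,"claw": 0.05}
  ]
}}

```text
clock: 13.5
eef_pos: [454.9, -304.4, 35.4]
tool_rot: [-3.141, 0.0, -0.253]
force: [-1.8, 0.3, 5.8]
width: 58.2
```

Emit:
{"op": "apply_moves", "data": {
  "increments": [
    {"tx": 0,"ty": 0,"tz": -0.001,"rx": 0,"ry": 0,"rz": 0,"claw": 0.05},
    {"tx": 0,"ty": 0,"tz": -0.001,"rx": 0,"ry": 0,"rz": 0,"claw": 0.05}
  ]
}}

```text
clock: 13.7
eef_pos: [454.9, -304.5, 35.1]
tool_rot: [-3.141, -0.0, -0.253]
force: [-1.9, 1.8, 13.6]
width: 58.0
```

Run:
```python
from h import *
im,c=snap("w10"); s=read_state(); print(s["force"],s["torque"])
T=s["eef_pos"]
im8=cv2.imread("pics/w8.png")
a=np.hstack([cv2.resize(i[70:330,200:440],None,fx=1.6,fy=1.6,interpolation=cv2.INTER_CUBIC) for i in (im8,im)]); cv2.imwrite("pics/w10c.png",a)
# far-edge row per column, via strongest vertical gradient near row 100
for n,i in (("8",im8),("7",cv2.imread("pics/w7.png")),("10",im)):
    g=cv2.GaussianBlur(cv2.cvtColor(i,cv2.COLOR_BGR2GRAY),(0,0),1).astype(float)
    d=np.abs(np.diff(g,axis=0)); print(n,[(u,(88+d[88:115,u-3:u+4].mean(1).argmax(),int(d[88:115,u-3:u+4].mean(1).max()))) for u in (255,275,300,320,340,365,385)],
     "notch",[(u,275+d[275:300,u-3:u+4].mean(1).argmax()) for u in (295,320,345)])
```

```text
13.75 [ 454.9 -304.5   35.2] [-3.1412e+00 -2.0000e-04 -2.5340e-01] 58.39269995022538
[-3.37742544  0.34685522 12.79144832] [0.74236032 0.54993748 0.09681296]
8 [(255, (np.int64(109), 22)), (275, (np.int64(98), 19)), (300, (np.int64(98), 15)), (320, (np.int64(97), 20)), (340, (np.int64(97), 19)), (365, (np.int64(96), 2)), (385, (np.int64(97), 1))] notch [(295, np.int64(286)), (320, np.int64(286)), (345, np.int64(286))]
7 [(255, (np.int64(100), 43)), (275, (np.int64(99), 20)), (300, (np.int64(98), 19)), (320, (np.int64(97), 22)), (340, (np.int64(97), 21)), (365, (np.int64(98), 22)), (385, (np.int64(98), 19))] notch [(295, np.int64(286)), (320, np.int64(286)), (345, np.int64(286))]
10 [(255, (np.int64(98), 9)), (275, (np.int64(99), 14)), (300, (np.int64(98), 13)), (320, (np.int64(97), 8)), (340, (np.int64(97), 14)), (365, (np.int64(98), 4)), (385, (np.int64(100), 2))] notch [(295, np.int64(286)), (320, np.int64(286)), (345, np.int64(286))]
```

There is a real contact at TCP z ≈ 35.2, about 4 mm early. The torque suggests a fingertip on the +y side is touching the glass edge rather than the plate. I'll back off to get the baseline torque.

Emit:
{"op": "apply_moves", "data": {
  "increments": [
    {"tx": 0,"ty": 0,"tz": 0.004,"rx": 0,"ry": 0,"rz": 0,"claw": 0.05},
    {"tx": 0,"ty": 0,"tz": 0.005,"rx": 0,"ry": 0,"rz": 0,"claw": 0.05},
    {"tx": 0,"ty": 0,"tz": 0.005,"rx": 0,"ry": 0,"rz": 0,"claw": 0.05}
  ]
}}

```text
clock: 14.05
eef_pos: [455.2, -304.6, 38.8]
tool_rot: [3.141, -0.0, -0.253]
force: [-1.0, -0.5, -0.6]
width: 58.3
```

Run:
```python
from h import *
s=read_state(); print(s["eef_pos"],s["force"],s["torque"])
dF=np.array([-3.4,.35,12.8])-s["force"]; dT=np.array([.742,.55,.097])-s["torque"]; print(dF,dT)
# application point (x,y) for contact at tip height, TCP-referenced
for rz in (0,): print("ry",1e3*(dT[0]+rz*dF[1])/dF[2],"rx",1e3*(rz*dF[0]-dT[1])/dF[2])
```

```text
[ 455.17463412 -304.61107572   38.84683231] [-1.0009569  -0.47772678 -0.63081723] [-0.01508951  0.01652081 -0.04345426]
[-2.3990431   0.82772678 13.43081723] [0.75708951 0.53347919 0.14045426]
ry 56.369578525105645 rx -39.720531115089855
```

The contact resolves to the +y finger, at about +44 mm. So the tool sits 0.5–1 mm too far toward -y. I'll shift +1 mm and lower again.

Emit:
{"op": "apply_moves", "data": {
  "increments": [
    {"tx": 0,"ty": 0.001,"tz": 0,"rx": 0,"ry": 0,"rz": 0,"claw": 0.05},
    {"tx": 0,"ty": 0.001,"tz": 0,"rx": 0,"ry": 0,"rz": 0,"claw": 0.05},
    {"tx": 0,"ty": 0.001,"tz": -0.002,"rx": 0,"ry": 0,"rz": 0,"claw": 0.05},
    {"tx": 0,"ty": 0.001,"tz": -0.0035,"rx": 0,"ry": 0,"rz": 0,"claw": 0.05},
    {"tx": 0,"ty": 0.001,"tz": -0.005,"rx": 0,"ry": 0,"rz": 0,"claw": 0.05},
    {"tx": 0,"ty": 0.001,"tz": -0.005,"rx": 0,"ry": 0,"rz": 0,"claw": 0.05}
  ]
}}

```text
clock: 14.65
eef_pos: [454.9, -303.3, 33.5]
tool_rot: [-3.141, 0.001, -0.253]
force: [-0.6, 0.3, -0.4]
width: 58.4
```

Run:
```python
from h import *
s=read_state(); print(s["eef_pos"],s["force"],s["torque"])
```

```text
[ 454.86624703 -303.32145248   33.4707784 ] [-0.57134313  0.3333856  -0.43618425] [0.13920491 0.01558735 0.05749639]
```

The contact is gone: z is 33.5 with no force. I'll continue lowering gently to the strips.

Emit:
{"op": "apply_moves", "data": {
  "increments": [
    {"tx": 0,"ty": 0,"tz": -0.001,"rx": 0,"ry": 0,"rz": 0,"claw": 0.05},
    {"tx": 0,"ty": 0,"tz": -0.002,"rx": 0,"ry": 0,"rz": 0,"claw": 0.05},
    {"tx": 0,"ty": 0,"tz": -0.002,"rx": 0,"ry": 0,"rz": 0,"claw": 0.05}
  ]
}}

```text
clock: 14.95
eef_pos: [455.1, -303.3, 32.4]
tool_rot: [-3.141, -0.0, -0.253]
force: [0.3, 2.4, 5.1]
width: 58.5
```

Run:
```python
from h import *
s=read_state(); print(s["eef_pos"],s["force"],s["torque"])
```

```text
[ 455.1317939  -303.32249768   32.3729613 ] [0.32675045 2.43546102 5.08128495] [0.48912025 0.16152598 0.03910702]
```

Emit:
{"op": "apply_moves", "data": {
  "increments": [
    {"tx": 0,"ty": 0,"tz": -0.001,"rx": 0,"ry": 0,"rz": 0,"claw": 0.05},
    {"tx": 0,"ty": 0,"tz": -0.001,"rx": 0,"ry": 0,"rz": 0,"claw": 0.05},
    {"tx": 0,"ty": 0,"tz": -0.001,"rx": 0,"ry": 0,"rz": 0,"claw": 0.05}
  ]
}}

```text
clock: 15.25
eef_pos: [455.2, -303.3, 32.1]
tool_rot: [-3.141, -0.001, -0.253]
force: [-2.8, 1.3, 11.9]
width: 58.7
```

Run:
```python
from h import *
s=read_state(); print(s["eef_pos"],s["force"],s["torque"],s["tool_rot"])
```

```text
[ 455.15800203 -303.32781633   32.09508068] [-2.81327453  1.26006689 11.85832035] [0.81485907 0.34280514 0.06184363] [-3.14110609e+00 -5.37634231e-04 -2.53178964e-01]
```

Emit:
{"op": "apply_moves", "data": {
  "increments": [
    {"tx": 0,"ty": 0,"tz": -0.001,"rx": 0,"ry": 0,"rz": 0,"claw": 0.05},
    {"tx": 0,"ty": 0,"tz": -0.001,"rx": 0,"ry": 0,"rz": 0,"claw": 0.05},
    {"tx": 0,"ty": 0,"tz": -0.001,"rx": 0,"ry": 0,"rz": 0,"claw": 0.05}
  ]
}}

```text
clock: 15.55
eef_pos: [455.2, -303.3, 31.8]
tool_rot: [-3.141, -0.001, -0.253]
force: [-3.2, 2.8, 18.6]
width: 58.0
```

Run:
```python
from h import *
s=read_state(); print(s["eef_pos"],s["force"],s["torque"],s["tool_rot"])
```

```text
[ 455.22120586 -303.32925441   31.83129731] [-3.17057414  2.79754147 18.63184614] [1.18518451 0.53961074 0.12585263] [-3.14099120e+00 -8.73586159e-04 -2.53190724e-01]
```

Emit:
{"op": "apply_moves", "data": {
  "increments": [
    {"tx": 0,"ty": 0,"tz": 0.005,"rx": 0,"ry": 0,"rz": 0,"claw": 0.05},
    {"tx": 0,"ty": 0.0007,"tz": 0.005,"rx": 0,"ry": 0,"rz": 0,"claw": 0.05},
    {"tx": 0,"ty": 0.0007,"tz": 0.005,"rx": 0,"ry": 0,"rz": 0,"claw": 0.05},
    {"tx": 0,"ty": 0.0007,"tz": 0.003,"rx": 0,"ry": 0,"rz": 0,"claw": 0.05},
    {"tx": 0,"ty": 0.0007,"tz": 0.001,"rx": 0,"ry": 0,"rz": 0,"claw": 0.05},
    {"tx": 0,"ty": 0.0007,"tz": 0.001,"rx": 0,"ry": 0,"rz": 0,"claw": 0.05},
    {"tx": 0,"ty": 0.0007,"tz": 0.001,"rx": 0,"ry": 0,"rz": 0,"claw": 0.05}
  ]
}}

```text
clock: 16.25
eef_pos: [455.2, -302.8, 31.6]
tool_rot: [-3.141, -0.001, -0.254]
force: [-1.7, 1.8, 11.4]
width: 58.0
```

Run:
```python
from h import *
s=read_state(); print(s["eef_pos"],s["force"],s["torque"],s["tool_rot"])
```

```text
[ 455.24821183 -302.78623384   31.61728658] [-1.72825726  1.82738814 11.41633952] [ 0.49527895  0.21940196 -0.15814533] [-3.14125737e+00 -6.06778603e-04 -2.53943589e-01]
```

The plate is down at z = 31.6 (predicted 31.4), and the contact is now centred on both strips. The fingers straddle the glass, so the alignment is confirmed mechanically. I'll relax the pressure, release and retreat.

Emit:
{"op": "apply_moves", "data": {
  "increments": [
    {"tx": 0,"ty": 0,"tz": 0.001,"rx": 0,"ry": 0,"rz": 0,"claw": 0.05},
    {"tx": 0,"ty": 0,"tz": 0.001,"rx": 0,"ry": 0,"rz": 0,"claw": 0.062},
    {"tx": 0,"ty": 0,"tz": 0.001,"rx": 0,"ry": 0,"rz": 0,"claw": 0.066},
    {"tx": 0,"ty": 0,"tz": 0.001,"rx": 0,"ry": 0,"rz": 0,"claw": 0.08},
    {"tx": 0,"ty": 0,"tz": 0.001,"rx": 0,"ry": 0,"rz": 0,"claw": 0.0854},
    {"tx": 0,"ty": 0,"tz": 0.001,"rx": 0,"ry": 0,"rz": 0,"claw": 0.0854},
    {"tx": 0,"ty": 0,"tz": 0.001,"rx": 0,"ry": 0,"rz": 0,"claw": 0.0854},
    {"tx": 0,"ty": 0,"tz": 0.001,"rx": 0,"ry": 0,"rz": 0,"claw": 0.0854}
  ]
}}

```text
clock: 17.05
eef_pos: [455.0, -302.8, 31.8]
tool_rot: [3.142, -0.0, -0.253]
force: [0.8, -0.5, 0.1]
width: 85.8
```

Emit:
{"op": "apply_moves", "data": {
  "increments": [
    {"tx": 0,"ty": 0,"tz": 0.01,"rx": 0,"ry": 0,"rz": 0,"claw": 0.0854},
    {"tx": 0,"ty": 0,"tz": 0.03,"rx": 0,"ry": 0,"rz": 0,"claw": 0.0854},
    {"tx": 0,"ty": 0,"tz": 0.07,"rx": 0,"ry": 0,"rz": 0,"claw": 0.0854},
    {"tx": 0,"ty": 0,"tz": 0.12,"rx": 0,"ry": 0,"rz": 0,"claw": 0.0854},
    {"tx": 0,"ty": 0,"tz": 0.17,"rx": 0,"ry": 0,"rz": 0,"claw": 0.0854},
    {"tx": -0.02,"ty": 0,"tz": 0.21,"rx": 0,"ry": 0,"rz": 0,"claw": 0.0854},
    {"tx": -0.035,"ty": 0,"tz": 0.23,"rx": 0,"ry": 0,"rz": 0,"claw": 0.0854},
    {"tx": -0.035,"ty": 0,"tz": 0.23,"rx": 0,"ry": 0,"rz": 0,"claw": 0.0854},
    {"tx": -0.035,"ty": 0,"tz": 0.23,"rx": 0,"ry": 0,"rz": 0,"claw": 0.0854},
    {"tx": -0.035,"ty": 0,"tz": 0.23,"rx": 0,"ry": 0,"rz": 0,"claw": 0.0854}
  ]
}}

```text
clock: 18.05
eef_pos: [420.1, -302.1, 260.9]
tool_rot: [-3.141, 0.001, -0.253]
force: [-0.2, 0.4, 0.4]
width: 85.3
```

Run:
```python
from h import *
im,c=snap("w11")
a=rectify(im,c,488,-312,62,47,4); 
t=get_image("top")[:,:,::-1]; b=cv2.resize(t[155:225,165:245],None,fx=3.7,fy=3.7,interpolation=cv2.INTER_CUBIC)
o=np.zeros((496,800,3),np.uint8); o[:,:496]=a; o[:b.shape[0],500:500+b.shape[1]]=b; cv2.imwrite("pics/c11.png",o)
print(read_state()["force"])
```

```text
18.1 [ 420.1 -302.1  260.6] [-3.1407e+00  2.0000e-03 -2.5240e-01] 85.17366188873541
[ 0.02032141 -0.701677   -1.31778993]
```

View pics/c11.png

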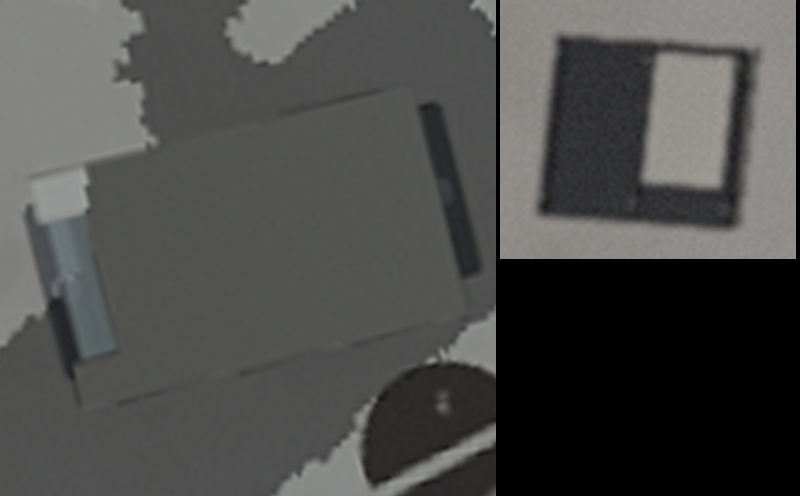

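The final view shows the plate flat over the stand, with corners at about (28,178), (413,88), (80,407) and (467,310). Its centre is at (487.8,-312.6). The plain plate is still in its lane. I'll check the yaw more precisely with line fits.

Run:
```python
from h import *
from scipy.stats import theilslopes
def fit(g,p,q,vert=False,hw=10):
    """edge line near p-q: returns angle & residual, all extrema"""
    if vert: g=g.T; p,q=p[::-1],q[::-1]
    us=np.arange(p[0]+8,q[0]-8); res=[]
    d=np.abs(np.diff(cv2.GaussianBlur(g,(0,0),1.5),axis=0))
    for u in us:
        v=p[1]+(q[1]-p[1])*(u-p[0])/(q[0]-p[0]); a=int(v)-hw; a=max(a,0); w=d[a:int(v)+hw,u]; res.append(a+w.argmax())
    s,i,lo,hi=theilslopes(res,us); r=np.array(res)-s*us-i
    return round(s,4),round(lo,4),round(hi,4),"inl",(abs(r)<1.5).mean().round(2),"mid",round(s*us.mean()+i,1)
im,c=cv2.imread("pics/w11.png"),pickle.load(open("w11.pkl","rb"))
g=cv2.cvtColor(rectify(im,c,488,-312,62,47,4),cv2.COLOR_BGR2GRAY).astype(np.float32)
print("plate -y",fit(g,(28,178),(413,88))); print("plate +y",fit(g,(80,407),(467,310)))
print("plate far",fit(g,(413,88),(467,310),True)); print("near",fit(g,(28,178),(36,210),True),)
print("notch bottom",fit(g,(90,222),(118,350),True))
im2,c2=cv2.imread("pics/w2.png"),pickle.load(open("w2.pkl","rb"))
g2=cv2.cvtColor(rectify(im2,c2,488,-312,62,40,4),cv2.COLOR_BGR2GRAY).astype(np.float32)
t=-.254; e=np.array([np.cos(t),np.sin(t)]); f=np.array([-e[1],e[0]]); ctr=np.array([.1,-.7])
P=lambda x,y:tuple((4*(ctr+x*e+y*f+62)).astype(int))
for y in (-29,-21,21,29): print("strip",y,fit(g2,P(-50,y),P(50,y),hw=7))
cv2.imwrite("pics/dbg.png",g)
```

```text
plate -y (np.float64(-0.2403), np.float64(-0.243), np.float64(-0.2381), 'inl', np.float64(0.41), 'mid', np.float64(129.0))
plate +y (np.float64(-0.251), np.float64(-0.253), np.float64(-0.25), 'inl', np.float64(0.55), 'mid', np.float64(360.0))
plate far (np.float64(0.2484), np.float64(0.2462), np.float64(0.25), 'inl', np.float64(0.89), 'mid', np.float64(439.5))
near (np.float64(0.3333), np.float64(0.2222), np.float64(0.4), 'inl', np.float64(0.88), 'mid', np.float64(32.0))
notch bottom (np.float64(0.25), np.float64(0.2453), np.float64(0.25), 'inl', np.float64(0.95), 'mid', np.float64(98.0))
strip -29 (np.float64(-0.2559), np.float64(-0.2577), np.float64(-0.2547), 'inl', np.float64(0.51), 'mid', np.float64(132.0))
strip -21 (np.float64(-0.256), np.float64(-0.257), np.float64(-0.2549), 'inl', np.float64(0.81), 'mid', np.float64(164.0))
strip 21 (np.float64(-0.257), np.float64(-0.2581), np.float64(-0.2558), 'inl', np.float64(0.78), 'mid', np.float64(326.0))
strip 29 (np.float64(-0.26), np.float64(-0.2614), np.float64(-0.2587), 'inl', np.float64(0.74), 'mid', np.float64(355.0))[ WARN:0@33.430] global loadsave.cpp:1063 imwrite_ Unsupported depth image for selected encoder is fallbacked to CV_8U.
```

```bash
python3 -c "
from cell import *
print(finish_job()); print(read_state()['clock'])"
```

```text
the job is handed in; nothing more can be done
None
the job is handed in; nothing more can be done
```

The notched plate is set down on the spacer strips of the stand nearest the robot, and the job is handed in at about 18 s of the 58 s allowed. I pushed it along its lane until about 34 mm stuck out over the rack's edge. Then I gripped it by the notched end, carried it over at about 0.27 m, lowered it until it pressed on the strips, and only then let go.

**Last checks:**
- **Alignment:** the plate's long edges agree with the strips to about 0.3 mm sideways. Along its length it is within about 1 mm, and it is turned about 0.5° against the strips; both are near what the cameras can resolve.
- **Seating:** it came down at a tool height of 31.6 mm (31.4 predicted), with the load centred on both strips. After release the wrist force read only about 1 N.
- **Plain plate:** the top view shows it still in its lane.

**Touches while lowering:** on the first try the +y finger touched the glass edge with about 14 N, so I backed off and shifted 1 mm. The next descent was probably stopped by the same edge; I pressed to about 19 N as a test, then shifted another 0.7 mm, after which it seated. Readings then stayed well under the 120 N wrist limit. The first full-frame move call was refused for missing keys and moved nothing.

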